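Hold a vessel-door hinge bracket in its locating corner

ROBOT

A 6-joint arm with a two-finger parallel gripper is mounted at the origin on the work surface. World frame = base frame: x ahead of the robot, y to its left, z up, the work surface at z = 0. Lengths are in mm, angles in rad, forces in N, time in s.
With the tool pointing down it reaches from about 300 to 750 mm from the base axis. Payload 8.5 kg.
Tool frame: the origin (TCP) lies at the centre of the arm's flange, where the gripper is bolted on; the fingertips stand 173 mm ahead of it and the grasp point (between the pads) lies 155 mm ahead of it; z points along the fingers, x is the direction in which the jaws open and shut, and the axes are right-handed (so a half turn about z gives the same grasp; the last joint's range is limited). The gripper opens to 85 mm and grips with 20 to 120 N. Pads are 22 mm wide; open, the fingers measure 114 mm over their backs; the gripper's body (76 mm by 85 mm) begins 54 mm behind the grasp point. The pads swing forward as they close: fully open they stand 13 mm farther back than shut.
Start: joints at [0.956, 0.381, 1.297, -0, 1.464, -0.215], TCP at [214.069, 506.612, 404.722] pointing down, gripper open.
Joint ranges: [-3.11, 3.11], [-0.89, 2.33], [0.22, 2.48], [-1.42, 4.56], [0.17, 2.85], [-2.88, 2.88]. Speed limits (rad/s): [2.39, 2.39, 3.14, 3.14, 3.14, 3.14].

INTERFACE

Orientations are given as a rotation vector (axis times angle).
In Python, from plant import goto, line_to, move_joints, grip, wait, solve_ik, sense, grab_frame, camera_params, PlanningError, finish_job gives the robot as it stands. Calls block until the motion is done:
- goto(position, orientation): joint-space move of the TCP to a pose.
- line_to(position, rotation=None, rate=150): straight line of the TCP; rotation=None keeps the orientation; rate is the mean speed in mm/s.
- move_joints(angles): joint-space move.
- grip(opening, grip_force=None): finger opening in mm; grip_force is the grip in N (None keeps the last); returns when the fingers have stopped.
- wait(seconds).
- solve_ik(position, orientation): joint angles nearest the present ones, or None.
- sense(): the state.
- grab_frame(name): name is "scene" or "top" or "wrist"; returns the picture (420x560x3 uint8, red, green, blue); there is no depth.
- camera_params(name): a dict with "fx", "fy", "cx", "cy" (pixels), "k1" (the pictures are not rectified: a ray, as slopes to the right and down, at radius r is drawn at 1 + k1 r^2 times it, then the intrinsics apply), "xyz" and "rotation" of the camera in the world. Camera axes: x right, y up, looking along -z (the intrinsics and any distortion apply to the point x, -y, -z); pixel columns grow to the right and rows downward; lengths in mm; the calibration is good to about 2 mm. A picture is of the moment at which its call begins: read the wrist's pose just before it. camera_params takes no time and is no camera call; for the wrist camera it gives the pose at the moment of the call.
A pose or a line that the arm cannot do raises PlanningError and nothing moves.
- finish_job(): hands the job in, once; it reports no verdict.
The state is a dict: "time": time; "qpos": joint angles; "qd": joint speeds; "tau": joint torques, N m; "ee_pos": TCP position; "tcp_rot": TCP orientation; "contact_force": force on the tool from outside, world axes, zero at the start; "wrist_torque": the same for the moment, N m; "finger_gap": finger opening in mm.
Only numpy, scipy, OpenCV 4.12 (cv2) and the standard library are available. Lean on these libraries where they do the work, as an engineer would, in place of code of your own. Each camera call takes 0.05 s, during which the arm holds its last target.

TASK

Put the vacuum cooker's door hinge back together for fastening: while the bracket still stands on the bench, slip the brass bushing over its upright pin until it sits down on the foot. Then move the bracket onto the blue fixture plate and press it into the corner, lying flat, its long side against the long fence and its pin end against the short fence, and finish while still holding it there with the fingers, pressed firmly against both fences at once (do not let go). Leave the jar, wrench and gauge where they are.

Things in the scene. Friction and masses are not known exactly. Their poses are not given: they have to be found in the camera images.
- bracket: Dark steel hinge bracket, about 0.4 kg, loose on the bench: a straight-edged foot 100 (x) x 60 (y) x 15 (z) mm with an upright lug at one end and an upright round pin at the other, both on its centre line. Origin at the centre of the foot's underside, z up, x along the foot towards the pin end.
- lug_top (a point): Top of the bracket's upright lug, the place to grip: 26 mm from the bracket's origin towards its -x, 65 mm above its underside. The lug is 32 (bracket x) x 14 (bracket y) mm and stands 50 mm out of the foot; grip it across the 14 mm.
- pin_seat (a point): Point on the axis of the bracket's bright round pin (14 mm in diameter) at the top face of the foot, 15 mm above its underside and 28 mm from the bracket's origin towards +x: where the bushing's underside must come to rest. The pin rises 40 mm above it, tapered over the last 6 mm.
- bushing: Loose brass bushing (a plain ring), outer diameter 34 mm, bore 18 mm, 24 mm high, 60 g, standing on the bench with its bore upright; origin at the centre of its underside, z along the bore.
- fixture: Smooth blue plastic plate (friction about 0.2) fixed to the bench, 200 (x) x 140 (y) x 10 (z) mm, origin at the centre of its underside, z up. It carries two bright metal fences that form an inside corner: the long fence along its +y side, the short fence along its +x side. In the wanted position the bracket's x axis points along this x axis.
- corner (a point): The inside corner of the fixture: where the planes of the two fence faces meet, at the height of the plate's top (10 mm above the bench); 70 mm along x and 45 mm along y from the fixture's origin, axes parallel to the fixture's. With the bracket fully home its origin lies at x -50, y -30, z 0 mm in this frame.
- fence_long: Long fence, fixed and rigid, a metal bar 150 mm along the fixture's x, 18 mm thick, standing 14 mm above the plate; origin at the centre of its underside. Its working face looks to the fixture's -y, 9 mm from its origin. Smooth ground metal, friction about 0.2.
- fence_short: Short fence, fixed and rigid, a metal bar 85 mm along the fixture's y, 18 mm thick, standing 14 mm above the plate; origin at the centre of its underside. Its working face looks to the fixture's -x, 9 mm from its origin. Smooth ground metal, friction about 0.2.
- jar: Small amber grease jar with a white cap, 50 mm in diameter, 55 mm high, standing on the bench; origin at the centre of its underside. Bystander: leave it.
- wrench: Steel wrench, 160 mm long, lying on the bench beyond the work; origin under its middle. Bystander: leave it.
- gauge: Dial gauge lying face up on the bench beyond the work, 60 mm in diameter, 22 mm high, with a short brass stem to its -x; origin at the centre of its underside. Bystander: leave it.
Not all that is in view belongs to the job. Of the things that look like the bracket, take the one that is farthest from the robot's base at the start.

How it is judged (in metres and radians):
On the way:
1. the bushing sits on the bracket's foot, around the pin, while the bracket still stands on the bench, off the fixture (horizontal distance between bushing and pin_seat below 0.004 m and z of bushing in the frame of bracket between 0.012 and 0.018 m and angle between the z axis of bushing and the z axis of bracket, either way round below 0.08 rad and height (world z) of bracket below 0.004 m and angle between bracket's own z axis and vertical below 0.05 rad and horizontal distance between bracket and fixture above 0.13 m), for 0.2 s.
At the end, for the whole second after the job is handed in: Bushing around the pin, down on the foot (3 mm); bracket flat on the plate and square to the fences (0.04 rad), home in the corner within 3 mm, pin end at the short fence, pressing each fence with over 2 N, touched by the fingers, at rest (horizontal distance between bushing and pin_seat below 0.004 m and z of bushing in the frame of bracket between 0.012 and 0.018 m and angle between the z axis of bushing and the z axis of bracket, either way round below 0.08 rad and contact force between bracket and fence_long above 2 N and contact force between bracket and fence_short above 2 N and contact force between the fingers and bracket above 1 N and x of bracket in the frame of corner between -0.053 and -0.047 m and y of bracket in the frame of corner between -0.033 and -0.027 m and z of bracket in the frame of corner between -0.002 and 0.003 m and x of pin_seat in the frame of corner above -0.026 m and angle between the x axis of bracket and the x axis of fixture, either way round below 0.04 rad and angle between bracket's own z axis and vertical below 0.04 rad and linear speed of bracket below 0.01 m/s); the arm keeps its last pose, push and grip.
It fails at once if the jar, wrench or gauge is moved by more than 30 mm (distance of any of jar, wrench, gauge from where it was at the start of the episode above 0.03 m).
It also fails if it takes over 70 s, if anything falls off the work surface, if the arm or the gripper's body presses on something with over 40 N, if the wrist force passes 120 N, or if a joint passes its speed limit or range.

## Working session

There is one attempt and no reset: what is moved stays moved. The work goes in short steps, each a Python script; the robot and the scene stay as the last script left them, time stands still between calls to the robot, and variables do not carry over. Pictures are saved under pics/ and viewed, and the job is handed in when it is done.

```bash
ls; mkdir -p pics
python3 - <<'E'
from plant import *
import cv2
for n in ("scene","top"):
    im=grab_frame(n); cv2.imwrite(f"pics/{n}0.png",im[:,:,::-1]); print(n,camera_params(n))
s=sense(); print(s['time'],s['ee_pos'],s['tcp_rot'],s['finger_gap'])
E
```

```text
pics
scene {'fx': 439.5103537716386, 'fy': 439.5103537716386, 'cx': 278.68435581583054, 'cy': 212.3737786215508, 'k1': -0.03363230697614226, 'xyz': array([1013.18168166, -401.68196194,  686.41955652]), 'rotation': array([0.72271306, 0.31705293, 0.78565116])}
top {'fx': 430.7881109857066, 'fy': 430.7881109857066, 'cx': 276.53535889860984, 'cy': 212.40901033211173, 'k1': -0.02088617827022714, 'xyz': array([ 490.42725796,    5.30410503, 1124.29333926]), 'rotation': array([ 0.07492252, -0.05798408, -1.57258035])}
0.1 [214.06997889 506.60493502 404.17465205] [ 2.61796080e+00  1.73583662e+00 -1.89071976e-03] 85.32152464204692
```

View pics/scene0.png

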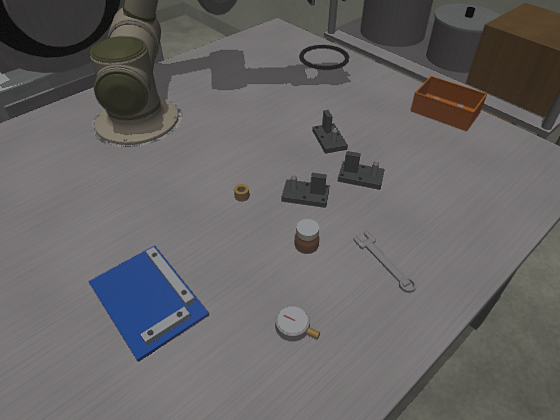

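View pics/top0.png

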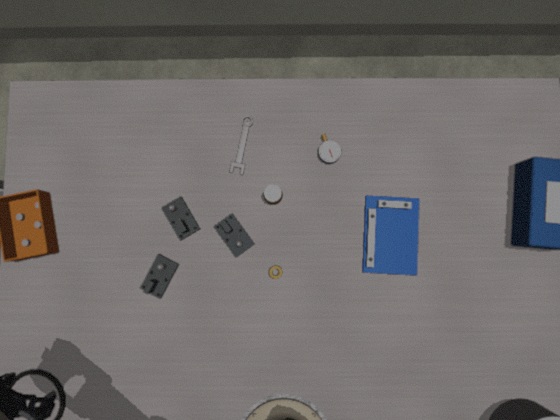

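The top view shows the fixture at (392,235), with the long fence on its left side (370,237) and the short fence on its top side (394,204). The jar is at (273,193), the bushing at (276,271), and there are three brackets near (181,218), (234,236) and (160,275). I'll measure these next.

```bash
cat > h.py <<'E'
import numpy as np, cv2
from scipy.spatial.transform import Rotation as R
from plant import *
def ray(cp,uv):
    uv=np.atleast_2d(np.asarray(uv,float)).reshape(-1,1,2)
    K=np.array([[cp['fx'],0,cp['cx']],[0,cp['fy'],cp['cy']],[0,0,1]])
    n=cv2.undistortPoints(uv,K,np.array([cp['k1'],0,0,0.])).reshape(-1,2)
    d=np.c_[n[:,0],-n[:,1],-np.ones(len(n))]
    return np.array(cp['xyz']),R.from_rotvec(cp['rotation']).apply(d)
def plane(cp,uv,z):
    o,d=ray(cp,uv); t=(z-o[2])/d[:,2]; return o+t[:,None]*d
def proj(cp,P):
    p=R.from_rotvec(cp['rotation']).inv().apply(np.atleast_2d(P)-cp['xyz'])
    x=p[:,0]/-p[:,2]; y=-p[:,1]/-p[:,2]; f=1+cp['k1']*(x*x+y*y)
    return np.c_[cp['cx']+cp['fx']*x*f,cp['cy']+cp['fy']*y*f]
def tri(a,ua,b,ub):
    oa,da=ray(a,ua);ob,db=ray(b,ub);da=da[0];db=db[0]
    s=np.linalg.lstsq(np.c_[da,-db],ob-oa,rcond=None)[0]
    p,q=oa+s[0]*da,ob+s[1]*db; return (p+q)/2,np.linalg.norm(p-q)
def crop(im,x0,y0,w,h,k,name):
    c=im[y0:y0+h,x0:x0+w]; cv2.imwrite(name,cv2.resize(c,None,fx=k,fy=k,interpolation=cv2.INTER_CUBIC))
E
python3 - <<'E'
from h import *
t=cv2.imread('pics/top0.png'); cp=camera_params('top')
g=cv2.cvtColor(t,cv2.COLOR_BGR2GRAY); hsv=cv2.cvtColor(t,cv2.COLOR_BGR2HSV)
m=(g<75).astype(np.uint8); m[:190]=0;m[300:]=0;m[:,:130]=0;m[:,260:]=0
for c in cv2.findContours(m,0,2)[0]:
    if cv2.contourArea(c)>150:
        r=cv2.minAreaRect(c); P=plane(cp,[r[0]],12)[0]; print('br',r,P.round(1),np.hypot(*P[:2]))
m=cv2.inRange(hsv,(105,120,60),(125,255,255)); m[:,480:]=0
for c in cv2.findContours(m,0,2)[0]:
    if cv2.contourArea(c)>500:
        b=cv2.boxPoints(cv2.minAreaRect(c)); print('fix',plane(cp,b,10).round(1))
crop(t,130,180,150,110,5,'pics/c1.png'); crop(t,350,185,80,100,6,'pics/c2.png')
E
```

```text
br ((159.1643524169922, 276.25433349609375), (23.0, 40.17647171020508), 28.07248878479004) [421.  319.5  12. ] 528.4497990833153
br ((233.6054229736328, 234.8324432373047), (37.79003143310547, 22.644611358642578), 53.97262954711914) [527.  128.2  12. ] 542.3595819559845
br ((180.47821044921875, 218.14419555664062), (37.7143669128418, 23.002119064331055), 59.93141555786133) [570.6 266.7  12. ] 629.8937442211942
fix [[ 430.3 -202.8   10. ]
 [ 628.  -213.9   10. ]
 [ 622.4 -352.8   10. ]
 [ 424.8 -339.7   10. ]]
```

View pics/c1.png

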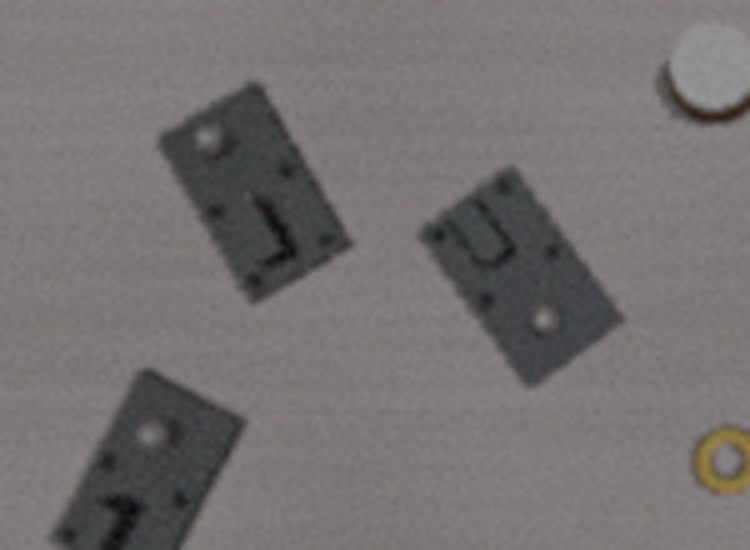

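View pics/c2.png

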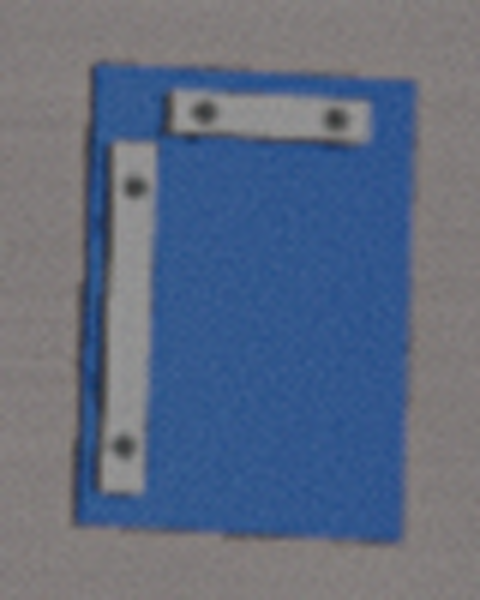

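The farthest bracket is the one at top-image (181,218), 630 mm from the base, with its pin toward +x/+y. Next I'll look closer with the wrist camera over the bushing and over this bracket.

```bash
cat >> h.py <<'E'
def down(a): return (R.from_euler('z',a)*R.from_euler('x',np.pi)).as_rotvec()
import pickle
def wshot(name):
    cp=camera_params('wrist'); im=grab_frame('wrist')
    cv2.imwrite(f'pics/{name}.png',im[:,:,::-1]); pickle.dump(cp,open(f'pics/{name}.pkl','wb')); return cp,im
E
python3 - <<'E'
from h import *
goto([540,250,390],down(-1.04)); wait(.3)
cp,_=wshot('w1'); s=sense(); print(s['time'],s['ee_pos'],cp)
c=plane(camera_params('top'),[[275.5,271.5]],24); print(c)
goto([c[0,0]-20,c[0,1],390],down(-1.04)); wait(.3)
cp,_=wshot('w2'); print(sense()['time'],sense()['qpos'],cp['xyz'])
E
```

```text
1.9833 [539.80273363 250.31731758 390.07301284] {'fx': 345.72588815712896, 'fy': 345.72588815712896, 'cx': 283.5509493006866, 'cy': 206.8180342871837, 'k1': -0.014671885243609822, 'xyz': array([604.53620334, 289.7327847 , 358.42085077]), 'rotation': array([-0.27129888,  0.15468647, -1.03077476])}
[[433.40997142  20.04220315  24.        ]]
3.3583 [-2.38515756e-01  1.54937950e-01  1.66651040e+00  1.39276303e-05
  1.32041756e+00  8.00726864e-01] [478.53794033  59.72781401 358.20201283]
```

View pics/w1.png

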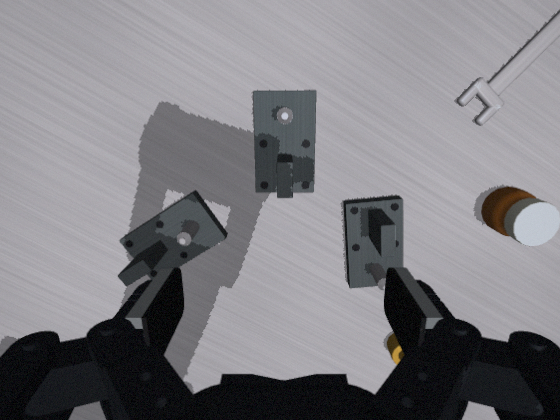

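View pics/w2.png

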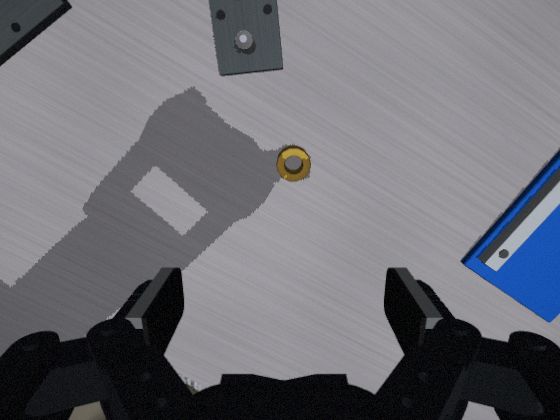

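In w1 the target bracket is upright at (285,140), with its pin tip at (285,116) and lug top near (285,195). In w2 the bushing is at (293,163). Now I'll turn these into positions.

Run:
```python
from h import *
w=cv2.imread('pics/w1.png'); cp=pickle.load(open('pics/w1.pkl','rb'))
crop(w,235,75,100,130,5,'pics/c3.png')
w2=cv2.imread('pics/w2.png'); cp2=pickle.load(open('pics/w2.pkl','rb'))
crop(w2,264,132,60,60,8,'pics/c4.png')
hsv=cv2.cvtColor(w2,cv2.COLOR_BGR2HSV)
m=cv2.inRange(hsv,(12,110,40),(35,255,255)); 
for c in cv2.findContours(m,0,2)[0]:
    if cv2.contourArea(c)>100:
        print(cv2.fitEllipse(c))
        for z in(0,12,24):
            P=plane(cp2,c.reshape(-1,2),z); print(z,cv2.minEnclosingCircle(P[:,:2].astype(np.float32)))
t=cv2.imread('pics/top0.png');cpt=camera_params('top')
hsv=cv2.cvtColor(t,cv2.COLOR_BGR2HSV)
m=cv2.inRange(hsv,(15,80,40),(35,255,255)); m[:250]=0;m[290:]=0;m[:,:260]=0;m[:,300:]=0
c=max(cv2.findContours(m,0,2)[0],key=cv2.contourArea);e=cv2.fitEllipse(c);print('top',e,plane(cpt,[e[0]],24))
```

```text
((292.98516845703125, 163.25933837890625), (32.94253158569336, 34.40955352783203), 173.3406219482422)
0 ((429.3297119140625, 19.443584442138672), 18.45237159729004)
12 ((430.97821044921875, 20.793128967285156), 17.834203720092773)
24 ((432.626708984375, 22.142684936523438), 17.21605110168457)
top ((275.2541809082031, 271.77056884765625), (12.341651916503906, 12.828943252563477), 79.0529556274414) [[432.73012931  20.66687029  24.        ]]
```

View pics/c3.png

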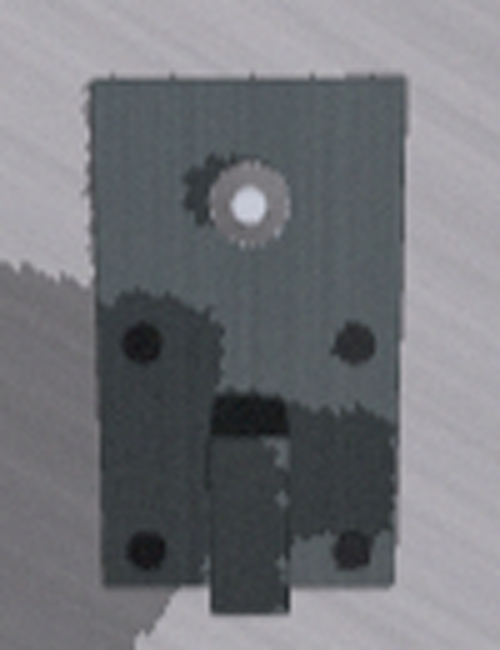

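View pics/c4.png

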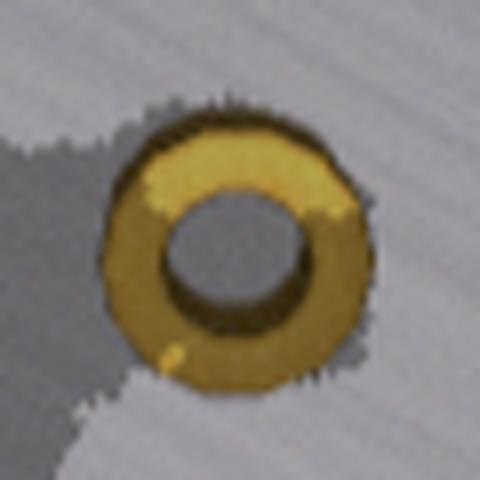

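Run:
```python
from h import *
cp=pickle.load(open('pics/w1.pkl','rb'));cp2=pickle.load(open('pics/w2.pkl','rb'));cpt=camera_params('top');cps=camera_params('scene')
print('bush',plane(cp2,[[293.2,164.3]],24))
q=(np.array([[92,80],[405,77],[395,586],[102,586]])+.5)/5-.5+[235,75]
P=plane(cp,q,15);print(P.round(1), np.linalg.norm(P-np.roll(P,1,0),axis=1))
c=P.mean(0); d=(P[0]+P[1]-P[2]-P[3])[:2]; a=np.arctan2(d[1],d[0]); print('centre',c,'yaw',a)
u=np.array([np.cos(a),np.sin(a)]);print('pin pred',c[:2]+28*u,'lug',c[:2]-26*u)
print('pin seen',plane(cp,[[284.2,115.4]],55))
l=(np.array([[212,437],[289,437],[289,613],[212,613]])+.5)/5-.5+[235,75]
L=plane(cp,l,65);print('lug',L.mean(0),np.linalg.norm(L-np.roll(L,1,0),axis=1))
# top camera foot corners & pin
q=(np.array([[257,83],[352,243],[255,302],[160,140]])+.5)/5-.5+[130,180]
T=plane(cpt,q,12);print('top',T.mean(0), np.linalg.norm(T-np.roll(T,1,0),axis=1),np.arctan2(*((T[0]+T[3]-T[1]-T[2])[:2][::-1])))
print('top pin',plane(cpt,[(np.array([209,137])+.5)/5-.5+[130,180]],55))
# fence faces, fixture top z=24
q=(np.array([[158,141],[146,494],[168,132],[370,145]])+.5)/6-.5+[350,185]
F=plane(cpt,q,24);print('fence',F.round(1))
```

```text
bush [[432.00503695  21.3620103   24.        ]]
[[597.8 319.   15. ]
 [628.2 268.4  15. ]
 [543.1 217.6  15. ]
 [512.6 269.4  15. ]] [98.59374825 59.04497919 99.13977358 60.10767136]
centre [570.38831873 268.63705191  15.        ] yaw 0.5327569079642617
pin pred [594.5078011  282.85853462] lug [547.99165653 255.4313894 ]
pin seen [[594.46639517 283.04064843  55.        ]]
lug [548.35825046 255.38503086  65.        ] [31.19185239 13.1536271  31.19290726 13.55918458]
top [571.15691917 266.00434016  12.        ] [58.40242538 97.86994788 58.5030262  98.63811183] 0.545210645532928
top pin [[595.5633985  279.94059488  55.        ]]
fence [[ 594.  -237.6   24. ]
 [ 444.3 -229.3   24. ]
 [ 597.9 -242.    24. ]
 [ 592.  -328.1   24. ]]
```

Wrist-camera values agree with the given sizes: the foot measures 99x60 mm, and the pin predicted from the foot matches the pin I saw within 0.2 mm. Now I'll pick up the bushing.

Run:
```python
from h import *
a=-1.038; b=[432.0,21.4]
grip(60,30)
goto([*b,260],down(a)); line_to([*b,176],rate=120); wait(.2); print(sense()['ee_pos'],sense()['contact_force'])
g=grip(20,30); wait(.2); s=sense(); print(g,s['finger_gap'],s['contact_force'],s['ee_pos'])
line_to([*b,290],rate=150); wait(.2); s=sense(); print(s['time'],s['finger_gap'],s['contact_force'])
# look above the pin
goto([594.5,283.0,290],down(a)); wait(.3); wshot('w3'); s=sense(); print(s['ee_pos'],s['tcp_rot'],down(a),s['time'])
im=grab_frame('scene'); cv2.imwrite('pics/s3.png',im[:,:,::-1])
```

```text
[432.07628307  21.40132992 176.59031707] [-0.14895099  0.66522426 -0.49358204]
False 33.16779080787367 [-0.80565582  0.90425659  6.15639858] [432.0332573   21.42107136 176.41336077]
7.0333 33.22850288710063 [-0.34930325 -0.05906813 -0.48220706]
[594.54914111 282.46409665 290.20966378] [-2.72725427e+00  1.55918870e+00 -2.40681177e-04] [ 2.72789399e+00 -1.55826788e+00 -9.54163884e-17] 8.5583
```

View pics/w3.png

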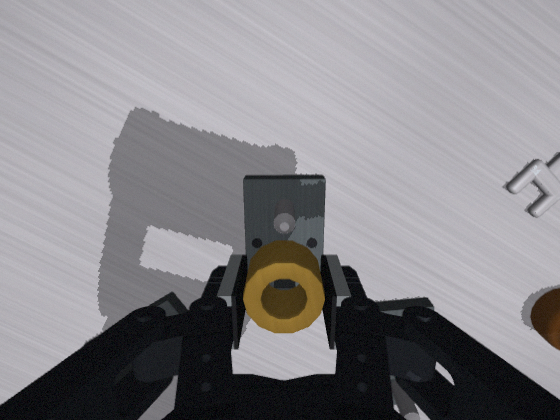

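View pics/s3.png

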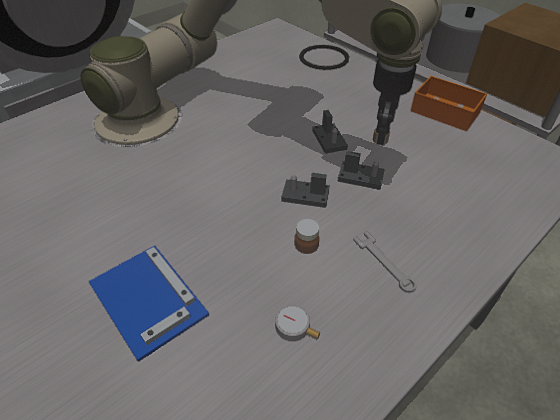

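The bushing is held between the fingers (ring top at about (285,297)), and the pin top shows at (285,226). I'll measure the held bushing against the pin.

Run:
```python
from h import *
w=cv2.imread('pics/w3.png')
crop(w,235,170,100,175,4,'pics/c5.png')
```

```text
(no output)
```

View pics/c5.png

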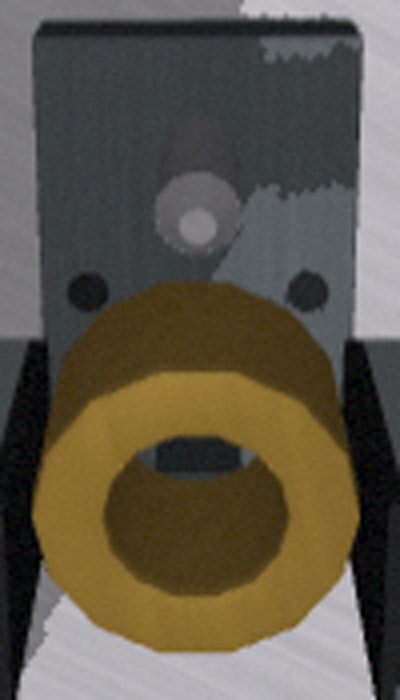

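Run:
```python
from h import *
cp=pickle.load(open('pics/w3.pkl','rb'));cp1=pickle.load(open('pics/w1.pkl','rb'))
f=lambda p:(np.array(p)+.5)/4-.5+[235,170]
for z in (132,136,138,140,144):
    O=plane(cp,[f(p) for p in [(33,511),(358,511),(196,370),(196,652)]],z)
    B=plane(cp,[f(p) for p in [(103,515),(288,515),(196,435),(196,595)]],z)
    print(z,np.linalg.norm(O[0]-O[1]),np.linalg.norm(O[2]-O[3]),np.linalg.norm(B[0]-B[1]),np.linalg.norm(B[2]-B[3]),((O[0]+O[1])/2)[:2],((O[2]+O[3])/2)[:2],((B[2]+B[3])/2)[:2])
print('pin',plane(cp,[f((197,227))],55), 'tcp',[594.55,282.46])
```

```text
132 33.9090376558068 33.59149240469636 19.318365146255722 19.079117623469298 [591.76324307 281.70290981] [591.28426197 281.3614944 ] [591.22096013 281.32422827]
136 32.837912909408125 32.53039833448553 18.708133172757712 18.476443043512493 [593.89941821 282.96169126] [593.43556725 282.63106054] [593.374265   282.59497158]
138 32.302350536208834 31.999851299380087 18.40301718600876 18.175105753534154 [594.96750578 283.59108198] [594.51121989 283.2658436 ] [594.45091743 283.23034323]
140 31.766788163009448 31.46930426427474 18.09790119925981 17.873768463555784 [596.03559335 284.2204727 ] [595.58687253 283.90062667] [595.52756987 283.86571488]
144 30.695663416610714 30.408210194063788 17.48766922576175 17.271093883599107 [598.17176849 285.47925415] [597.73817781 285.17019281] [597.68087474 285.13645819]
pin [[594.49780904 283.01467634  55.        ]] tcp [594.55, 282.46]
```

Run:
```python
from h import *
p=[594.5,282.7]
line_to([*p,238],rate=100); wait(.3); wshot('w4'); s=sense(); print(s['ee_pos'],s['contact_force'],s['time'])
w=cv2.imread('pics/w4.png'); crop(w,235,150,100,190,4,'pics/c6.png')
```

```text
[594.50849392 282.71198524 238.35781694] [-0.35542939  0.69540013 -0.55418154] 9.625
```

View pics/c6.png

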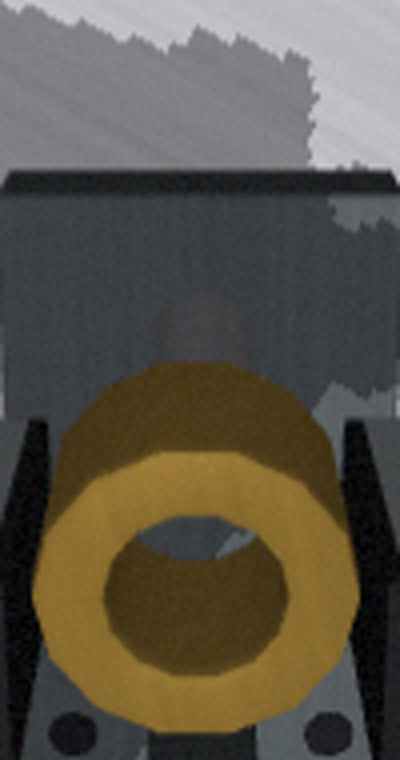

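The pin is hidden under the ring. Sideways it sits about 0.5 mm right of the ring's centre, so I'll correct for that and descend step by step while watching the force.

Run:
```python
from h import *
p=[594.7,282.3]
line_to([*p,236],rate=60); wait(.2); f0=sense()['contact_force']; print(f0)
z=236
while z>190.5:
    z-=3 if z>194 else 1; line_to([*p,z],rate=50)
    s=sense(); f=s['contact_force']-f0; print(z,s['ee_pos'].round(2),f.round(1),s['finger_gap'].round(2))
    if np.abs(f).max()>7: break
print(s['time'])
```

```text
[-0.17018816  0.54610582 -0.11872851]Traceback (most recent call last):
  File "<stdin>", line 7, in <module>
AttributeError: 'float' object has no attribute 'round'
```

Run:
```python
from h import *
p=[594.7,282.3]
f0=np.array([-.17,.55,-.12]);z=233
while z>190.5:
    z-=3 if z>194 else 1; line_to([*p,z],rate=50)
    s=sense(); f=s['contact_force']-f0; print(z,s['ee_pos'].round(2),f.round(1))
    if np.abs(f).max()>7: break
print(s['time'],s['finger_gap']); wshot('w5'); crop(cv2.imread('pics/w5.png'),210,120,150,190,3,'pics/c7.png')
```

```text
230 [594.67 282.28 229.72] [ 0.6 -0.8 -0.7]
227 [594.65 282.29 226.76] [ 0.6 -0.4 -0.5]
224 [594.67 282.26 223.76] [ 1.  -0.2 -0.4]
221 [594.65 282.3  220.76] [-0.  -0.7 -1.2]
218 [594.65 282.28 217.75] [-0.1 -0.8 -1. ]
215 [594.68 282.27 214.78] [ 0.  -1.4 -0.5]
212 [594.65 282.29 211.76] [ 0.8  0.8 -0.8]
209 [594.65 282.29 208.76] [ 0.9 -0.1  0.1]
206 [594.67 282.28 205.74] [ 0.8 -0.4  0.3]
203 [594.66 282.29 202.77] [ 0.2  0.5 -0.7]
200 [594.66 282.29 199.76] [ 1.4 -0.8 -0.4]
197 [594.66 282.28 196.74] [-0.3 -1.1 -0.2]
194 [594.65 282.32 193.78] [ 0.3 -0.2  0.1]
193 [594.72 282.28 192.97] [-0.1 -0.7 -1.6]
192 [594.68 282.3  191.94] [-0.  -0.4 -0.7]
191 [594.73 282.33 191.5 ] [-0.4 -0.5  3.7]
190 [594.69 282.34 191.42] [-3.9 -2.2 10.9]
14.575 33.11838733847661
```

View pics/c7.png

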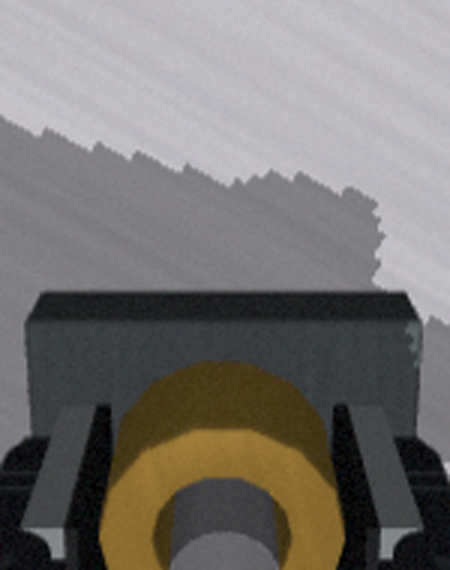

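The bushing is seated: contact came at TCP z=191.4, which is the expected 176.4+15, and the pin shows inside the bore. I'll release, lift and check.

Run:
```python
from h import *
p=[594.7,282.3]
line_to([*p,192],rate=50); grip(50); wait(.2)
line_to([*p,290],rate=150); goto([540,250,390],down(-1.038)); wait(.3)
wshot('w6'); s=sense();print(s['time'],s['ee_pos'],s['contact_force']); crop(cv2.imread('pics/w6.png'),225,75,110,130,5,'pics/c8.png')
```

```text
17.075 [540.3104549  250.15865701 389.06203328] [-0.30770918  0.74969901  0.13677817]
```

View pics/c8.png

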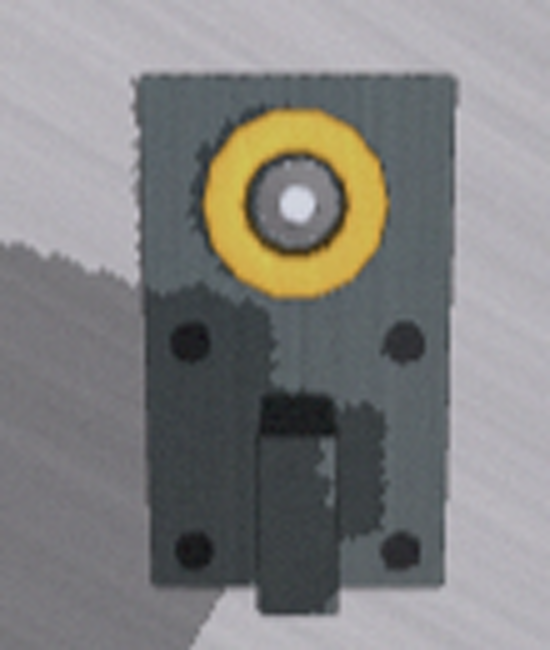

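The bushing sits concentric around the pin on the foot, and the bracket hasn't moved. I'll take one wrist look at the fixture for an accurate corner and yaw.

Run:
```python
from h import *
goto([490,-290,420],down(-1.63)); wait(.3)
wshot('w7'); s=sense();print(s['time'],s['ee_pos'])
```

```text
19.3833 [ 490.13479135 -289.74867751  420.00708568]
```

View pics/w7.png

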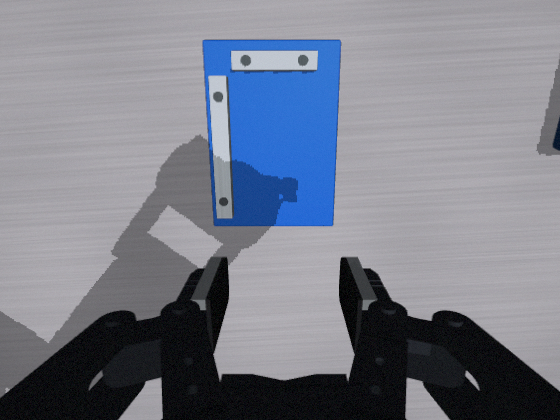

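The plate spans (204,40) to (340,226), with the long fence at x≈220 and the short fence at y≈60. I'll compute their faces.

Run:
```python
from h import *
w=cv2.imread('pics/w7.png');cp=pickle.load(open('pics/w7.pkl','rb'))
hsv=cv2.cvtColor(w,cv2.COLOR_BGR2HSV)
m=cv2.inRange(hsv,(100,120,40),(130,255,255)); c=max(cv2.findContours(m,0,2)[0],key=cv2.contourArea)
b=cv2.boxPoints(cv2.minAreaRect(c))
ap=cv2.approxPolyDP(cv2.convexHull(c),6,True).reshape(-1,2); print(ap); print(plane(cp,ap,10).round(1), plane(cp,ap,10).mean(0))
crop(w,200,35,150,60,5,'pics/c9.png'); crop(w,200,60,50,165,3.5,'pics/c10.png')
```

```text
[[339  40]
 [332 225]
 [214 225]
 [203  40]]
[[ 620.1 -351.7   10. ]
 [ 423.6 -341.2   10. ]
 [ 431.6 -204.    10. ]
 [ 628.1 -215.9   10. ]] [ 525.85778267 -278.17967627   10.        ]
```

View pics/c9.png

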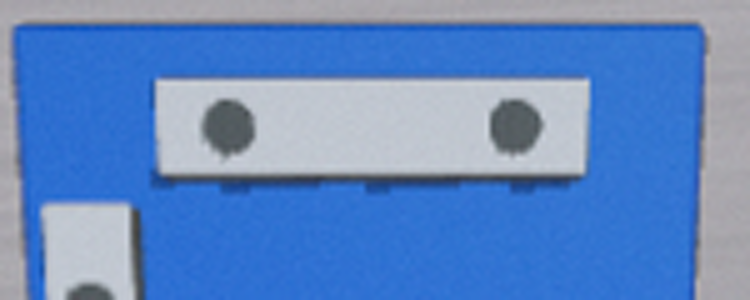

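View pics/c10.png

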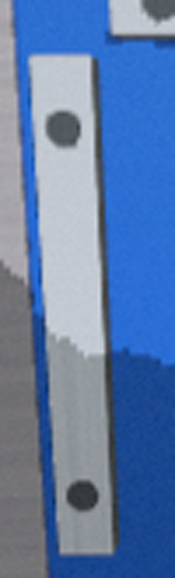

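Run:
```python
from h import *
cp=pickle.load(open('pics/w7.pkl','rb'))
S=plane(cp,(np.array([(157,175),(587,177)])+.5)/5-.5+[200,35],24)[:,:2]
L=plane(cp,(np.array([(92.5,57),(111.5,553)])+.5)/3.5-.5+[200,60],24)[:,:2]
print(S,L,np.linalg.norm(S[0]-S[1]),np.linalg.norm(L[0]-L[1]))
a1=np.arctan2(*(L[0]-L[1])[::-1]); d=S[0]-S[1]; a2=np.arctan2(-d[0],d[1]); print(a1,a2)
k=np.linalg.solve(np.c_[L[0]-L[1],-(S[0]-S[1])],S[0]-L[0]); C=L[0]+k[0]*(L[0]-L[1]); print('corner',C)
th=-.06;Rm=np.array([[np.cos(th),-np.sin(th)],[np.sin(th),np.cos(th)]])
print('from plate',np.array([525.86,-278.18])+Rm@[70,45],'origin home',C+Rm@[-50,-30],'lug home',C+Rm@[-76,-30])
for z in (205,240,300): print(solve_ik([*(C+Rm@[-76,-30]),z],down(-np.pi/2+th)))
```

```text
[[ 597.50676053 -242.96658373]
 [ 592.17739982 -327.50630171]] [[ 591.95899681 -237.50100895]
 [ 444.11947986 -227.79284106]] 84.70753214111744 148.15792687746358
-0.06557278960476179 -0.06295641829823899
corner [ 597.82701746 -237.88634388]
from plate [ 598.43241809 -237.45845616] origin home [ 546.11807027 -264.83415975] lug home [ 520.16485623 -263.27509559]
[-0.67148066  0.6473386   1.46643626  0.          1.0278178   0.95931566]
[-0.67148066  0.60044327  1.43454153  0.          1.10660785  0.95931566]
[-0.67148066  0.52972273  1.36563099  0.          1.24623893  0.95931566]
```

Corner is at about (598,-238) with fixture yaw -0.064, and plate-edge and fence estimates agree within 0.7 mm. Now I'll grip the bracket by its lug and carry it high.

Run:
```python
from h import *
p=[548.3,255.0]; a=-1.038
grip(50,80)
goto([*p,290],down(a)); line_to([*p,200],rate=120); wait(.2); s=sense(); print(s['ee_pos'],s['contact_force'])
grip(5,80); wait(.2); s=sense(); print(s['finger_gap'],s['contact_force'],s['ee_pos'])
line_to([*p,215],rate=60); line_to([*p,340],rate=150); wait(.2); s=sense(); print(s['time'],s['finger_gap'],s['contact_force'],s['wrist_torque'])
wshot('w8')
```

```text
[548.380277   255.04371794 200.69853397] [ 0.2298876  -0.03574358  0.0036343 ]
13.024275018330853 [-0.72821183 -0.7508551   4.19478832] [548.36724075 254.96911205 200.22122645]
24.925 13.158317157624724 [ 0.50416127  0.15206969 -3.96001632] [-0.10036835  0.09417998 -0.01294874]
```

View pics/w8.png

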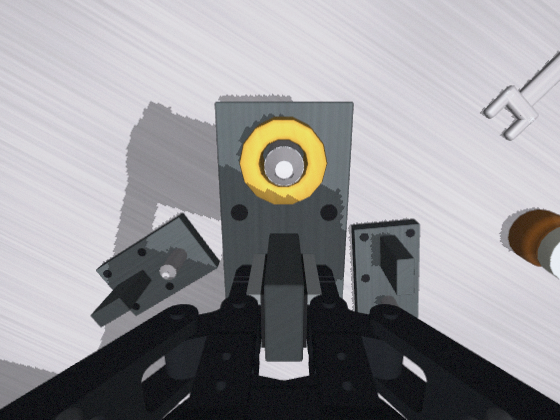

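The bracket is held level with the bushing on its pin. I'll carry it over and lower it to the plate short of both fences.

```bash
cat >> h.py <<'E'
TH=-.064; U=np.array([np.cos(TH),np.sin(TH)]);V=np.array([-np.sin(TH),np.cos(TH)])
C0=np.array([598.0,-238.0]); HOME=C0-76*U-30*V; DA=down(-np.pi/2+TH)
def at(dx,dy,z): return [*(HOME+dx*U+dy*V),z]
def F(s,f0=np.array([.4,.1,-4.])): 
    f=s['contact_force']-f0; return np.array([f[:2]@U,f[:2]@V,f[2]])
E
python3 - <<'E'
from h import *
goto([540,0,350],down(-1.3)); goto(at(-14,-14,300),DA); line_to(at(-14,-14,222),rate=100); wait(.3)
s=sense(); print(s['time'],s['ee_pos'],at(-14,-14,222),s['contact_force']); wshot('w9')
im=grab_frame('top'); cv2.imwrite('pics/t9.png',im[:,:,::-1]); crop(cv2.imread('pics/t9.png'),340,170,120,110,5,'pics/c11.png')
E
```

```text
28.3 [ 505.3826861  -276.17962455  222.34813514] [np.float64(505.37017908969574), np.float64(-276.1538501088023), 222] [-0.08441636 -0.88624248 -3.53900132]
```

View pics/w9.png

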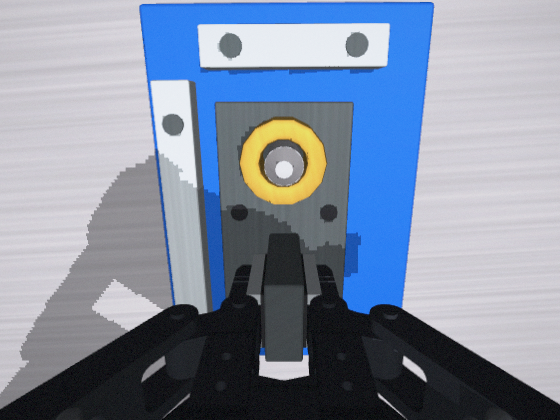

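The bracket hovers over the plate, clear of and parallel to both fences. I'll lower it to contact, then press into the fences with force feedback.

Run:
```python
from h import *
z=213
line_to(at(-14,-14,z),rate=50)
while z>206:
    z-=.5; line_to(at(-14,-14,z),rate=30); wait(.1); f=F(sense())
    if f[2]>10: break
print('down',z,f.round(1),sense()['ee_pos'])
dy=-14
while dy<6:
    dy+=1 if dy<-4 else .5; line_to(at(-14,dy,z),rate=30); wait(.08); f=F(sense()); print(dy,f.round(1))
    if f[1]<-9: break
s=sense();print('y',dy,f.round(1),s['ee_pos'],s['time'])
```

```text
down 209.0 [-3.3  1.2 14. ] [ 505.3669011  -276.15884959  210.25174679]
-13 [-2.5 -0.9 12.2]
-12 [-0.8 -1.8 12.3]
-11 [-1.1 -3.1 11. ]
-10 [ 0.3 -1.8 10.4]
-9 [-0.7 -1.4 10.5]
-8 [ 0.5 -2.  10. ]
-7 [-0.4 -1.5  9.3]
-6 [ 0.8 -3.1 10.8]
-5 [ 0.4 -2.4 10.1]
-4 [ 0.1 -1.9  9.5]
-3.5 [ 0.4 -2.2  9.6]
-3.0 [ 1.3 -2.1 10.5]
-2.5 [-0.6 -1.1 10. ]
-2.0 [ 0.8 -1.8 10. ]
-1.5 [-0.8 -2.7 10.8]
-1.0 [ 0.5 -2.  10.8]
-0.5 [-0.3 -3.2 10.9]
0.0 [-0.1 -2.8 10. ]
0.5 [-0.5 -4.4  9.8]
1.0 [-1.  -6.1 10.4]
1.5 [-1.2 -8.1  9.2]
2.0 [-1.9 -9.8  8.9]
y 2.0 [-1.9 -9.8  8.9] [ 506.8139115  -261.96468499  210.46957082] 38.8667
```

Run:
```python
from h import *
z=209;dy=2.5;dx=-14
line_to(at(-5,dy,z),rate=20); print(F(sense()).round(1)); dx=-5
while dx<7:
    dx+=.5; line_to(at(dx,dy,z),rate=30); wait(.08); f=F(sense()); print(dx,f.round(1))
    if f[0]<-14: break
wait(.3)
s=sense();print('x',dx,F(s).round(1),s['ee_pos'],s['time'],s['wrist_torque'],s['finger_gap'])
cp,_=wshot('w10'); im=grab_frame('top'); cv2.imwrite('pics/t10.png',im[:,:,::-1]); crop(cv2.imread('pics/t10.png'),340,170,120,110,5,'pics/c12.png')
im=grab_frame('scene'); cv2.imwrite('pics/s10.png',im[:,:,::-1]); crop(cv2.imread('pics/s10.png'),70,170,160,190,3,'pics/c13.png')
```

```text
[ -5.3 -12.5   9.2]
-4.5 [ -5.9 -12.4  10.4]
-4.0 [ -5.7 -12.2  10.2]
-3.5 [ -6.6 -12.4  10.8]
-3.0 [ -6.4 -11.9  10.7]
-2.5 [ -6.3 -13.   11.2]
-2.0 [ -6.  -12.   10.6]
-1.5 [ -7.9 -12.2  10.5]
-1.0 [ -6.  -12.8  11.2]
-0.5 [ -7.5 -12.   10.5]
0.0 [ -6.2 -12.   10.7]
0.5 [ -6.6 -10.6  10.2]
1.0 [ -8.5 -12.4  11.9]
1.5 [-11.3 -13.   13.1]
2.0 [-14.2 -13.6  14.3]
x 2.0 [-13.4 -12.1  14.1] [ 521.36479523 -262.80179019  210.42353399] 44.4333 [-1.9543605   2.09362145  0.30073239] 12.976317824062262
```

View pics/w10.png

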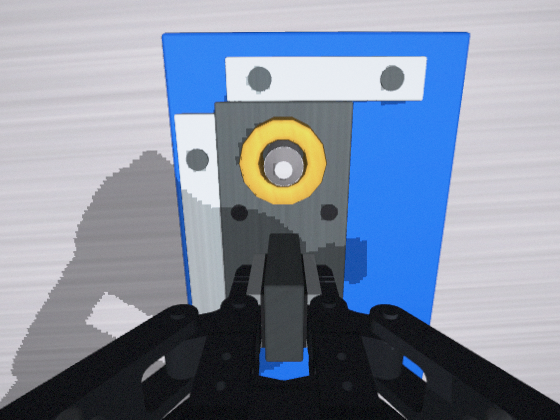

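View pics/c13.png

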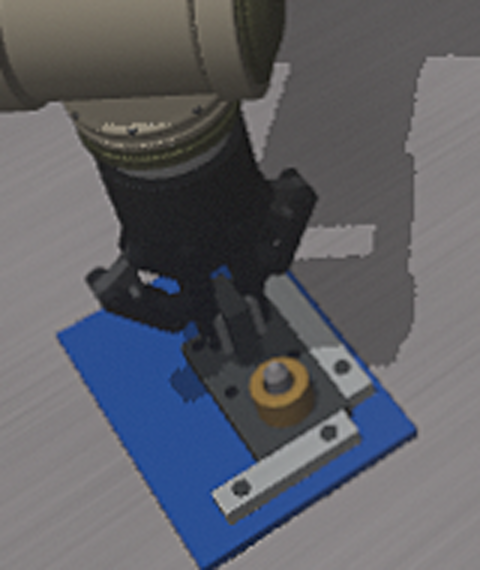

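Now both fences carry load. I'll add 1 mm of x push and zoom in to check gaps.

Run:
```python
from h import *
line_to(at(3,3,209),rate=20); wait(.5)
for i in range(3):
    s=sense();print(F(s).round(1),s['ee_pos'].round(2),s['time'],np.abs(s['qd']).max().round(4)); wait(.3)
wshot('w11'); crop(cv2.imread('pics/w11.png'),165,50,200,145,4,'pics/c14.png')
```

```text
[-20.4 -15.3  17.1] [ 521.75 -262.69  210.49] 45.3333 0.0005
[-20.1 -15.   16.5] [ 521.76 -262.7   210.49] 45.6333 0.001
[-20.6 -15.9  16.1] [ 521.77 -262.69  210.5 ] 45.9333 0.0028
```

View pics/c14.png

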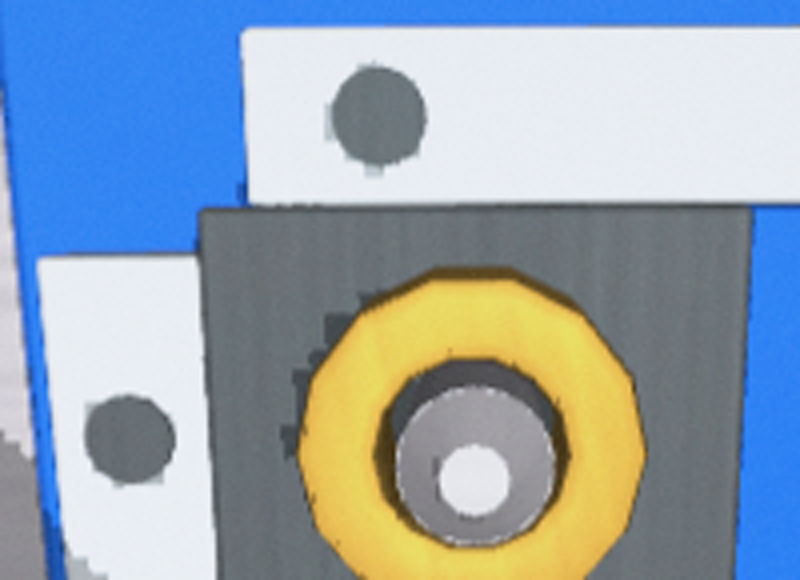

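The foot is flush with both fences. TCP height is 10 mm above its height when gripping on the bench, so the bracket is flat on the plate. The forces are steady, so I'm handing in.

Run:
```python
from h import *
print(finish_job()); s=sense(); print(s['time'],F(s).round(1),s['finger_gap'])
```

```text
the job is handed in; nothing more can be done
None
the job is handed in; nothing more can be done
```

The job is handed in at about 46 s of the 70 s allowed. The interface gave no verdict, so what follows rests on my own last checks.

- **Bushing:** I slipped it onto the pin of the farthest bracket while the bracket still stood on the bench. It touched down 15 mm above its bench height, as expected. The wrist view showed it concentric on the foot, and it was still down around the pin in the last view.
- **Bracket:** I gripped it by the lug, carried it to the fixture and pressed it into the corner with the pin end against the short fence. The last view showed no gap at either fence, and the tool height matched the bracket lying flat on the plate.
- **Pressing force:** the wrist read a steady push of about 20 N toward the short fence and 15 N toward the long fence, with 16 N down. Before the bracket reached the short fence, friction took about 6.5 N in that direction. That leaves an estimated 10 N or more on each fence, but I could not measure the fence forces directly. The fingers still held the lug at hand-in.
- **Jar, wrench and gauge:** I never touched them, but I did not measure their positions again at the end.

Two pairs of position estimates differed slightly. The top and wrist cameras disagreed by up to 3 mm on the bracket and pin, and I used the wrist values. The two estimates of the fixture corner differed by about 0.7 mm.

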